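Lid and latch the tiffin carrier

ROBOT

A 6-joint arm with a two-finger parallel gripper is mounted at the origin on the work surface. World frame = base frame: x ahead of the robot, y to its left, z up, the work surface at z = 0. Lengths are in mm, angles in degrees, forces in N, time in s.
With the tool pointing down it reaches from about 350 to 850 mm from the base axis. Payload 8.1 kg.
Tool frame: the origin (TCP) lies midway between the tips of the shut fingers; the grasp point (between the pads) lies grip_depth behind it (grip_depth is the distance from the TCP to the grasp point, in mm); z points along the fingers, y is the line along which they close (so a half turn about z gives the same grasp; the last joint's range is limited). The gripper opens to 85 mm and grips with 20 to 120 N. Pads are 22 mm wide; open, the fingers measure 114 mm over their backs; the gripper's body (76 mm by 85 mm) begins 54 mm behind the grasp point. The pads swing forward as they close: fully open they stand 13 mm farther back than shut.
Start: joints at [-71.7, 7.471, 85.268, -0, 87.261, -4.893], TCP at [236.321, -551.505, 231.292] pointing down, gripper open.
Joint ranges: [-169.43, 169.43], [-51.17, 129.36], [1.28, 143.12], [-76.62, 256.62], [0, 156.53], [-152.29, 152.29]. Speed limits (degrees/s): [136.94, 136.94, 159.86, 180, 180, 180].

INTERFACE

Orientations are given as [roll, pitch, yaw] about the fixed x, y, z axes, in that order (R = Rz(yaw) Ry(pitch) Rx(roll)).
In Python, from bench import sense, snapshot, hand_in, grip_depth gives the robot as it stands. The module is installed in compiled form; this text tells all that it offers.
- The arm moves only by the tool apply_moves, never from a script. Its argument "series" is text: rows parted by semicolons, each of 5 numbers parted by spaces: the shift along the tool's x, y, z each as a share of 0.3 m, from -1 to 1, then the turn about the tool's z as a share of 2 rad, from -1 to 1, then the gripper's target within -1 to 1 (shut at 1, half-way at 0, fully open at -1). In form: tx ty tz twist gripper; .... A call has 1 to 5 rows; each row shifts and turns the commanded pose from where the row before left it, along the tool's axes as they then stand; what a row does not reach is not made up. A row lasts 1/12 s, in which the tool goes at most 41.7 mm and 7.16 degrees, less where a joint would pass 70% of its speed; a pose out of reach is approached as far as the arm can. A call with a number of a shift or a turn outside -1 to 1 is refused whole. A call with a gripper value outside its range is refused whole. The fingers move at their own pace and stop on an object; "squeeze" is the grip in N (left out, the last holds). Time passes only in rows, so rows that do not move let the fingers close. It gives the time, the measured TCP pose, the force, the opening and the grip force at its end, in the units of the state.
- sense(): the state, without advancing time (a new reading comes with each control period).
- snapshot(name): name is "side" or "top" or "wrist"; returns a dict with "frame" (420x560x3 uint8, blue, green, red), "depth" (420x560 float32, mm along the optical axis (not along the pixel's ray), 0 where there is no reading), "intrinsics" (3x3 intrinsics, pixels), "extrinsics" (4x4, takes a point from camera to world coordinates); the wrist camera has in their place "tool_from_camera" (4x4, takes a point from camera to tool coordinates, whose origin is the TCP and whose axes are the flange's). Camera axes: x right, y down, z forward; pixel columns grow to the right and rows downward; lengths in mm; the calibration is good to about 2 mm. A picture is of the moment at which its call begins: read the wrist's pose just before it.
- hand_in(): hands the job in; it is judged then, once.
The state is a dict: "time": time; "joint_pos": joint angles; "qd": joint speeds; "joint_efforts": joint torques, N m; "tool_pos": TCP position; "tcp_rot": TCP orientation; "ft_force": force on the tool from outside, world axes, zero at the start; "wrist_torque": the same for the moment, N m; "finger_gap": finger opening in mm; "grip_force": force on a finger pad.
Only numpy, scipy, OpenCV 4.12 (cv2) and the standard library are available. Lean on these libraries where they do the work, as an engineer would, in place of code of your own. Each camera call takes 0.05 s, during which the arm holds its last target. There are 200 camera calls.

TASK

Close up the steel tiffin carrier standing on the marble: pick up its round lid, lower it squarely into the mouth of the top bowl and let it settle fully home before you let go. Then swing the hinged carrying handle over the lid and press its free end down, firmly but without leaning on it hard, until you feel it snap in under the spring catch and come to rest in its seat. Leave the carrier standing upright about where it is, and do not disturb the other things around it.

Things in the scene. Friction and masses are not known exactly. Their poses are not given: they have to be found in the camera images.
- carrier: Loose two-tier stainless steel tiffin (lunch) carrier, 1.3 kg: two round bowls 120 mm across stacked in a strap frame. Origin: centre of its underside on the marble; z up. Uprights at y = -68 mm (hinge side) and y = +68 mm (catch side). Rim of the open top bowl at z = 116 mm, its mouth 109 mm across inside.
- lid_home (a point): Point in the carrier at 122 mm height on its axis: where lid_center lies when the lid is fully home. Axes as the carrier's.
- lid_center (a point): Centre of the loose round steel lid (130 g), 15 mm above its underside; z up. It is 30 mm high; its black round knob, 28 mm across and 17 mm high, reaches from 2 mm below this point to 15 mm above it. It lies knob up on the marble to the left, in one of two places that it may have swapped with the saucer.
- lid: The same lid; origin at the centre of its underside. From below: a plug ring 105 mm across, 9 mm deep, chamfered at its foot, that drops into the bowl's mouth with 2 mm play all round; a flange 124 mm across, 4 mm thick, that comes to rest on the bowl's rim; the knob.
- handle (a joint): Angle of the hinged carrying handle (rad): 0 = level across the lid; grows as it swings up and over, away from the lid (1.57 = upright), to 2.3. It starts leaning back at 1.9 to 2.25. The hinge is stiff (0.18 N m): the handle stays where it is left. Latched, it reads -0.04 to 0.04, as the height of its seat differs; resting on the catch's bevel, not yet snapped in, 0.05 to 0.09 more than that.
- handle_hinge (a point): Point on the handle's hinge axis, at y = -72 mm, z = 142.5 mm of the carrier. Its frame turns with the handle: y points along the handle to its free end, x along the hinge axis, z to its upper side when closed. Level, the strap lies 3.5 mm above the knob of the seated lid and 20 mm above its flange.
- handle_end (a point): Middle of the upper face of the handle's bare flat end, 130 mm along y from the hinge and 2 mm above its axis: the place to pinch and to press. The handle is a steel strap 24 mm wide, 4 mm thick, 152 mm long, bare from 110 mm on; on its upper side a D-shaped grip 46 mm high, 16 mm thick, stands over y = 36 to 108 mm. Axes as handle_hinge.
- catch (a joint): Angle of the spring catch (rad): 0 = upright at rest; grows as it is pushed outwards, away from the carrier; springs back by itself. The handle's end pushes it out to about 0.15, then it snaps back to 0 over the end. Getting through takes about 12 to 16 N pressed down at handle_end; right after, the end meets its firm seat, where over 45 N is too much.
- catch_side (a point): Top of the catch-side upright, fixed in the carrier at y = 68 mm, z = 130 mm. On it a keeper plate is screwed through a slotted hole: a rubber-faced ledge for the handle's end (nominally 140.5 mm high, but up to 5 mm higher or lower on each carrier, not told: feel for it) and above it the spring catch, an 18 mm wide hook with bevelled nose and a tab leaning outwards, top about 173 mm high.
- saucer: Loose white melamine saucer, 136 mm across, 18 mm high; origin under its centre. Bystander, to the left.
- bell_cup: Loose brass-look bell-shaped cup, 80 mm across at the rim, 64 mm high; origin under its centre. Bystander, to the right in front.
- dabba: Shut round steel masala dabba, 186 mm across, 84 mm high with its knob; origin under its centre. Bystander beyond the carrier.
- jar0: Loose glass spice jar with yellow screw lid, 80 mm across, 94 mm high, the lower one of a stack of two at the far right, standing on the marble; origin under its centre. Bystander.
- jar1: Loose glass spice jar with yellow screw lid, 80 mm across, 94 mm high, the upper one of a stack of two at the far right, standing on jar0; origin under its centre. Bystander.
- jar2: Loose glass spice jar with yellow screw lid, 80 mm across, 94 mm high, the lower one of a stack of two at the far right, standing on the marble; origin under its centre. Bystander.
- jar3: Loose glass spice jar with yellow screw lid, 80 mm across, 94 mm high, the upper one of a stack of two at the far right, standing on jar2; origin under its centre. Bystander.
Things that resemble listed ones, but are neither listed nor needed, are in the scene too. Of the things like the lid, leave any that is orange; of the rest the smaller one is meant.

How it is judged:
By the outcome, as a careful person would: the job done as asked, in the order asked, and still so for the second after the job is handed in, with the robot touching nothing.
It also fails if it takes over 72 s, if anything falls off the work surface, if the arm or the gripper's body presses on something with over 40 N, if the wrist force passes 120 N, or if a joint passes its speed limit or range.

## Working session

There is one attempt and no reset: what is moved stays moved. The work goes in short steps, Python scripts to look and compute and a tool call to move; the robot and the scene stay as the last step left them, time stands still between calls to the robot, and variables do not carry over. Pictures are saved under pics/ and viewed, at most 10 in all, crops included, and the job is handed in when it is done.

Besides the shell and the picture viewer there is one more tool, called by a JSON object that holds its "fn" and its "kwargs". apply_moves: Moves the arm, as the interface text tells. Its arguments: {"type":"object","properties":{"series":{"type":"string"},"squeeze":{"type":"number"}},"required":["series"]}

```bash
mkdir -p pics
cat > h.py <<'E'
import numpy as np, cv2
from bench import sense, snapshot, hand_in, grip_depth
from scipy.spatial.transform import Rotation as R
def save(n,name):
    s=snapshot(n); cv2.imwrite(f'pics/{name}.png',s['frame']); np.savez(f'pics/{name}.npz',**s); return s
def pts(s,T=None):
    T=s['extrinsics'] if T is None else T
    K=s['intrinsics'];d=s['depth'];v,u=np.mgrid[:d.shape[0],:d.shape[1]]
    P=np.stack([(u-K[0,2])/K[0,0]*d,(v-K[1,2])/K[1,1]*d,d,np.ones_like(d)],-1)@T.T
    P[d==0]=np.nan; return P[...,:3]
E
python3 - <<'E'
from h import *
print(sense(),grip_depth() if callable(grip_depth) else grip_depth)
a=save('top','top');b=save('side','side')
cv2.imwrite('pics/both.png',cv2.resize(np.vstack([a['frame'],b['frame']]),(400,600)))
print(a['extrinsics'],b['extrinsics'],a['intrinsics'])
E
```

```text
{'time': 0.0, 'joint_pos': array([-7.16992191e+01,  7.51505119e+00,  8.53295465e+01,  5.17039111e-04,
        8.72603781e+01, -4.89090854e+00]), 'qd': array([-0.08387544, -0.01243941,  0.03815584,  0.02069044, -0.01315697,
       -0.03113878]), 'joint_efforts': array([ 7.49521132e-05, -5.69395137e+01, -5.00557172e+01, -1.64583389e-04,
        1.46433525e-02, -1.67504402e-05]), 'tool_pos': array([ 236.15824669, -550.97893112,  230.24245126]), 'tcp_rot': array([-1.79895450e+02, -9.46463427e-03,  2.31916556e+01]), 'ft_force': array([ 0.53822154,  0.62645075, -0.42607072]), 'wrist_torque': array([-0.02163813, -0.04787135, -0.00895939]), 'grip_force': 0.0, 'finger_gap': 85.23856847745986} 18.700000000000003
[[ 9.98273220e-04 -9.98078847e-01  6.19485133e-02  4.81811048e+02]
 [-9.99999428e-01 -9.72503503e-04  4.46136195e-04  2.69170573e+01]
 [-3.85033953e-04 -6.19489233e-02 -9.98079247e-01  1.77931577e+03]
 [ 0.00000000e+00  0.00000000e+00  0.00000000e+00  1.00000000e+00]] [[ 9.62628757e-01 -1.49286453e-01  2.25963339e-01  2.21053825e+02]
 [-2.70645165e-01 -4.99924931e-01  8.22694511e-01 -1.30369154e+03]
 [-9.85243829e-03 -8.53105280e-01 -5.21645772e-01  9.61793815e+02]
 [ 0.00000000e+00  0.00000000e+00  0.00000000e+00  1.00000000e+00]] [[504.84801645   0.         276.08564556]
 [  0.         504.84801645 203.85282954]
 [  0.           0.           1.        ]]
```

View pics/top.png

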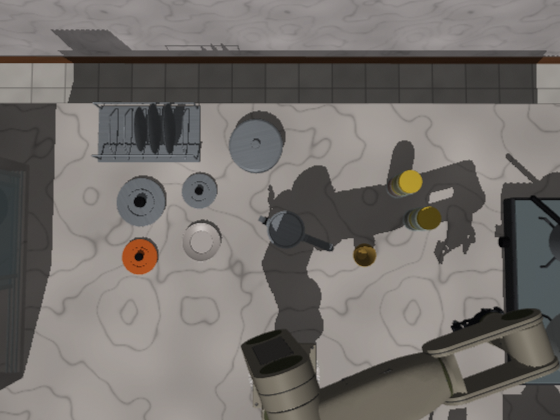

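View pics/side.png

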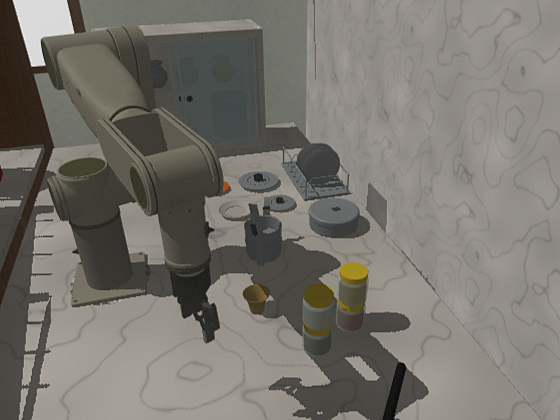

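Top view: three lid-like things, at (141,200) large grey, (199,190) small grey and (139,256) orange. The orange one is excluded. The grey one at (199,190) is the smaller of the other two, at about 35 px ≈ 124 mm, so it is the one meant. The saucer is at (202,241). The carrier is at (285,229), its handle pointing right and forward to (328,246), and the catch is at (263,219).

Run:
```python
from h import *
a=dict(np.load('pics/top.npz'));P=pts(a)
f=a['frame']
cv2.imwrite('pics/crop.png',np.hstack([cv2.resize(f[160:285,110:230],(384,400),interpolation=2),cv2.resize(f[180:270,250:340],(400,400),interpolation=2)]))
def circ(box,z0,z1):
    x0,x1,y0,y1=box; Q=P[y0:y1,x0:x1].reshape(-1,3); Q=Q[(Q[:,2]>z0)&(Q[:,2]<z1)]
    c,r=cv2.minEnclosingCircle(Q[:,:2].astype(np.float32)); return len(Q),np.round(c,1),round(r,1),np.round(Q.mean(0),1),Q[:,2].max().round(1)
print('lid',circ((178,222,168,212),6,40)); print('lidknob',circ((178,222,168,212),20,60)); print('big',circ((112,172,170,228),6,50)); print('orange',circ((118,162,235,278),6,50))
print('saucer',circ((178,226,218,266),5,40)); print('rim',circ((255,315,200,255),108,122))
Q=P[195:265,250:340].reshape(-1,3)
for z0,z1 in[(122,150),(150,165),(165,180),(180,200),(200,230),(230,260),(260,320)]:
    q=Q[(Q[:,2]>z0)&(Q[:,2]<z1)]; print(z0,len(q),q.mean(0).round(1) if len(q) else '', np.ptp(q,axis=0).round(0) if len(q) else '')
```

```text
lid (974, array([642.7, 299.7]), 100.4, array([639.8, 296.8,  13.8]), np.float64(37.3))
lidknob (83, array([635.3, 298.3]), 58.4, array([635.4, 294.9,  26.9]), np.float64(37.3))
big (1961, array([612.7, 501.8]), 137.4, array([600.5, 500.7,  17.9]), np.float64(48.5))
orange (979, array([408.3, 505.5]), 95.9, array([408.8, 503. ,  13.5]), np.float64(37.3))
saucer (1002, array([456. , 285.8]), 109.3, array([459.2, 289.2,  11.7]), np.float64(27.4))
rim (218, array([498.9,  -3.3]), 67.0, array([502.2,  -5.7, 115.1]), np.float64(122.0))
122 58 [509.1  11.8 137.5] [115. 146.  27.]
150 39 [495.2 -22.3 157.3] [ 83. 160.  14.]
165 35 [496.7 -19.4 170.9] [ 89. 172.  14.]
180 27 [465.  -91.  189.3] [22. 18. 17.]
200 56 [ 456.3 -112.   216.7] [37. 57. 30.]
230 46 [ 453.8 -117.1  244.2] [21. 22. 29.]
260 41 [ 448.3 -129.5  269.9] [24. 20. 21.]
```

View pics/crop.png

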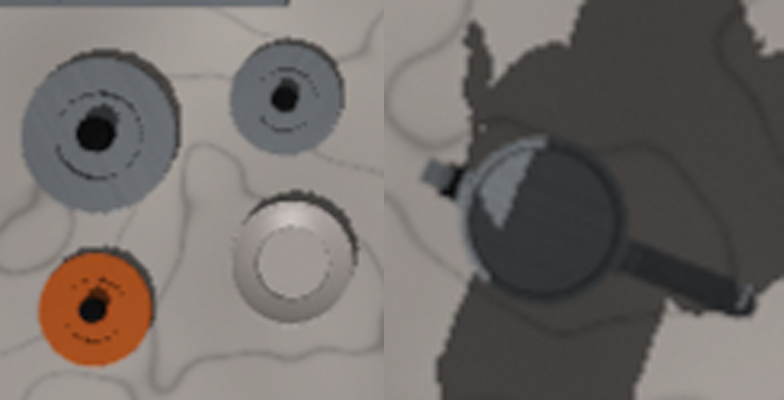

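The crop confirms the lid: grey with a black knob, the smaller of the two, in top view at (199,190), which is about (635, 297) mm. The carrier is near (500, -5), with its handle leaning back toward (448, -130). I'll raise and turn the tool first.

{"fn": "apply_moves", "kwargs": {"series": "0 0 -0.138 -0.062 -1; 0 0 -0.138 -0.062 -1; 0 0 -0.138 -0.062 -1; 0 0 -0.138 -0.062 -1; 0 0 -0.138 -0.062 -1", "squeeze": 40}}

```text
time: 0.52
tool_pos: [236.2, -551.0, 439.8]
tcp_rot: [-180.0, -0.0, 59.1]
ft_force: [0.6, -0.2, -0.4]
finger_gap: 85.6
grip_force: 0.0
```

```bash
cat >> h.py <<'E'
def plan(x,y,z,yaw=None):
    s=sense();r=R.from_euler('xyz',s['tcp_rot'],degrees=True)
    d=r.inv().apply(np.array([x,y,z])-s['tool_pos']); dy=0 if yaw is None else -((yaw-s['tcp_rot'][2]+180)%360-180)
    n=max(np.linalg.norm(d)/41.7,abs(dy)/7.16); m=int(np.ceil(n+1e-6))
    print('t',s['time'],'pose',s['tool_pos'].round(1),s['tcp_rot'].round(1),'F',s['ft_force'].round(1),'gap',round(s['finger_gap'],1))
    print('tool mm',d.round(1),'twist',round(dy,1),'rows',m,'each',(d/300/m).round(4),round(dy/114.59/m,4),'total',(d/300).round(4))
E
python3 - <<'E'
from h import *
plan(500,-60,440,67.5)
E
```

```text
t 0.5167 pose [ 236.2 -551.   439.8] [-180.    -0.    59.1] F [ 0.6 -0.2 -0.4] gap 85.6
tool mm [ 5.568e+02 -2.600e+01  1.000e-01] twist -8.4 rows 14 each [ 0.1326 -0.0062  0.    ] -0.0053 total [ 1.8558e+00 -8.6800e-02  4.0000e-04]
```

{"fn": "apply_moves", "kwargs": {"series": "0.133 -0.006 0 0 -1; 0.133 -0.006 0 0 -1; 0.133 -0.006 0 0 -1; 0.133 -0.006 0 0 -1; 0.133 -0.006 0 0 -1"}}

```text
time: 0.93
tool_pos: [332.6, -374.7, 437.8]
tcp_rot: [-180.0, -0.0, 58.7]
ft_force: [1.2, 0.3, 0.7]
finger_gap: 85.4
grip_force: 0.0
```

{"fn": "apply_moves", "kwargs": {"series": "0.133 -0.006 0 0 -1; 0.133 -0.006 0 0 -1; 0.133 -0.006 0 0 -1; 0.133 -0.006 0 0 -1; 0.133 -0.006 0 0 -1"}}

```text
time: 1.35
tool_pos: [428.5, -199.2, 438.0]
tcp_rot: [-180.0, -0.0, 58.7]
ft_force: [1.7, -0.2, 0.6]
finger_gap: 85.5
grip_force: 0.0
```

{"fn": "apply_moves", "kwargs": {"series": "0.133 -0.006 0 0 -1; 0.133 -0.006 0 0 -1; 0.133 -0.006 0 0 -1; 0.1 -0.006 0 -0.036 -1; 0 0 0 -0.036 -1"}}

```text
time: 1.77
tool_pos: [501.2, -64.6, 437.3]
tcp_rot: [-179.9, -0.1, 67.4]
ft_force: [0.2, -0.6, 0.7]
finger_gap: 85.4
grip_force: 0.0
```

Run:
```python
from h import *
plan(635,297,440,67.5)
s=save('wrist','w1'); print(s['tool_from_camera'].round(3), s['intrinsics'].round(1))
```

```text
t 1.7667 pose [501.2 -64.6 437.3] [-1.799e+02 -1.000e-01  6.740e+01] F [ 0.2 -0.6  0.7] gap 85.4
tool mm [385.3 -15.1  -2.1] twist -0.1 rows 10 each [ 0.1284 -0.005  -0.0007] -0.0 total [ 1.2843 -0.0505 -0.0069]
[[ 0.00000e+00 -9.54000e-01 -3.01000e-01  7.73570e+01]
 [ 1.00000e+00 -0.00000e+00  1.00000e-03  8.58000e-01]
 [-1.00000e-03 -3.01000e-01  9.54000e-01 -1.42576e+02]
 [ 0.00000e+00  0.00000e+00  0.00000e+00  1.00000e+00]] [[303.9   0.  277.8]
 [  0.  303.9 211.8]
 [  0.    0.    1. ]]
```

View pics/w1.png

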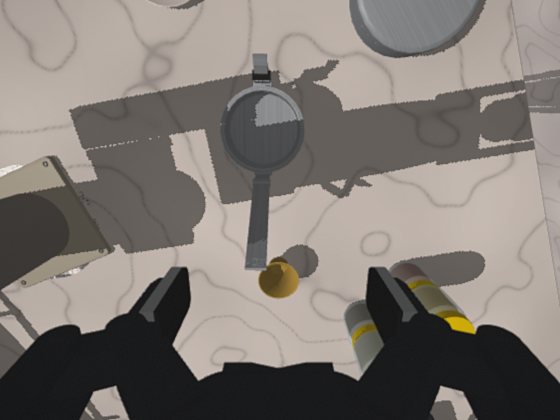

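Wrist view: the bowl's mouth is centred at about (262,128), the catch is at (260,62), the handle runs down to its end at (256,265), and the bell cup is at (278,280). Next I'll measure the carrier from depth.

```bash
cat >> h.py <<'E'
def pose():
    s=sense();T=np.eye(4);T[:3,:3]=R.from_euler('xyz',s['tcp_rot'],degrees=True).as_matrix();T[:3,3]=s['tool_pos'];return T
def wpts(s,T): return pts(s,T@s['tool_from_camera'])
def fitc(Q):
    A=np.c_[2*Q[:,:2],np.ones(len(Q))];b=(Q[:,:2]**2).sum(1)
    for _ in range(5):
        c=np.linalg.lstsq(A,b,rcond=None)[0];r=np.sqrt(c[2]+c[0]**2+c[1]**2);e=abs(np.hypot(*(Q[:,:2]-c[:2]).T)-r);k=e<max(1.5,2*np.median(e));
        A2,b2=A[k],b[k];c=np.linalg.lstsq(A2,b2,rcond=None)[0]
    return c[:2].round(1),np.sqrt(c[2]+c[0]**2+c[1]**2).round(1),k.sum(),e[k].mean().round(2)
E
python3 - <<'E'
from h import *
T=pose();s=dict(np.load('pics/w1.npz'));P=wpts(s,T)
def sel(x0,x1,y0,y1,z0,z1):
    Q=P[y0:y1,x0:x1].reshape(-1,3);return Q[(Q[:,2]>z0)&(Q[:,2]<z1)]
q=sel(212,312,78,180,112,119);q=q[q[:,2]>0]
# drop uprights/handle by radius
m=q[:,:2].mean(0);print('rim',fitc(q),m,np.median(q[:,2]))
c=np.array(fitc(q)[0])
k=sel(245,280,45,90,150,180);print('catch',len(k),k.mean(0).round(1),np.ptp(k,axis=0))
h=sel(235,280,165,272,150,330);print('handle',len(h))
for z in range(150,300,20):
    g=h[(h[:,2]>z)&(h[:,2]<z+20)]; print(z,len(g),g.mean(0).round(1) if len(g) else '')
for n,g in(('catch',k),('handle',h[h[:,2]>200])):
    d=g.mean(0)[:2]-c;print(n,np.degrees(np.arctan2(d[1],d[0])),np.hypot(*d))
E
```

```text
rim (array([500.7,  -4.9]), np.float64(58.9), np.int64(1194), np.float64(1.72)) [500.9434012   -2.51168972] 115.43964658241049
catch 251 [533.8  73.9 161.8] [22.72647756 20.75896036 20.07270441]
handle 1644
150 174 [469.8 -77.5 160. ]
170 197 [466.  -87.2 179.8]
190 228 [461.9 -96.6 199.8]
210 258 [ 458.  -106.6  220.4]
230 281 [ 453.7 -116.   240.2]
250 332 [ 449.7 -125.7  260.1]
270 174 [ 446.5 -132.7  274.7]
290 0 
catch 67.20741358197147 85.50780778269633
handle -112.90121639506278 122.30094059185132
```

{"fn": "apply_moves", "kwargs": {"series": "0.128 -0.005 0 0 -1; 0.128 -0.005 0 0 -1; 0.128 -0.005 0.02 0 -1; 0.128 -0.005 0.02 0 -1; 0.128 -0.005 0.02 0 -1"}}

```text
time: 2.23
tool_pos: [568.3, 111.0, 419.9]
tcp_rot: [180.0, 0.0, 66.8]
ft_force: [1.0, -0.7, 0.2]
finger_gap: 85.8
grip_force: 0.0
```

Run:
```python
from h import *
plan(635,297,100)
T=pose();s=save('wrist','w2');P=wpts(s,T);m=P[...,2]
f=s['frame'];q=P[(m>9)&(m<17)&(np.hypot(P[...,0]-635,P[...,1]-297)<75)];print('flange',len(q),fitc(q) if len(q)>50 else '',q.mean(0))
blk=(f.max(2)<50)&(m>18)&(m<45)&(np.hypot(P[...,0]-635,P[...,1]-297)<40);print('knob',blk.sum(),P[blk].mean(0),P[blk].max(0),P[blk].min(0))
```

```text
t 2.2333 pose [568.3 111.  419.9] [180.    0.   66.8] F [ 1.  -0.7  0.2] gap 85.8
tool mm [197.3 -12.  319.9] twist 0 rows 10 each [ 0.0658 -0.004   0.1066] 0.0 total [ 0.6577 -0.0399  1.0663]
flange 4608 (array([636.9, 298.1]), np.float64(45.9), np.int64(4093), np.float64(8.79)) [637.07364206 298.43466418  12.79925884]
knob 261 [637.98848468 298.41201777  29.25223097] [650.75145593 311.62314572  32.39337896] [625.39413248 286.54791124  18.8514023 ]
```

{"fn": "apply_moves", "kwargs": {"series": "0.0665 -0.004 0.12 0 -1; 0.0665 -0.004 0.12 0 -1; 0.0665 -0.004 0.12 0 -1; 0.0665 -0.004 0.12 0 -1; 0.0665 -0.004 0.12 0 -1"}}

```text
time: 2.7
tool_pos: [601.5, 204.2, 238.3]
tcp_rot: [-180.0, 0.0, 66.8]
ft_force: [1.0, 0.6, -0.5]
finger_gap: 85.6
grip_force: 0.0
```

{"fn": "apply_moves", "kwargs": {"series": "0.0665 -0.004 0.12 0 -1; 0.0665 -0.004 0.12 0 -1; 0.0665 -0.004 0.12 0 -1; 0.0665 -0.004 0.12 0 -1; 0.0665 -0.004 0.12 0 -1"}}

```text
time: 3.12
tool_pos: [635.1, 298.1, 58.2]
tcp_rot: [-180.0, 0.0, 66.8]
ft_force: [0.9, 0.3, -0.0]
finger_gap: 85.6
grip_force: 0.0
```

Run:
```python
from h import *
T=pose();s=save('wrist','w3');P=wpts(s,T);m=P[...,2];f=s['frame']
rr=np.hypot(P[...,0]-637,P[...,1]-298)
q=P[(m>9)&(m<17)&(rr<75)];print('flange',len(q),fitc(q) if len(q)>50 else '')
b=(m>27)&(m<36)&(rr<25);print('knobtop',b.sum(),P[b].mean(0),cv2.minEnclosingCircle(P[b][:,:2].astype(np.float32)))
plan(637.2,298.3,15,67.1)
```

```text
flange 23630 (array([638.3, 301.3]), np.float64(46.9), np.int64(21050), np.float64(8.76))
knobtop 1472 [638.14668645 301.00422315  29.68519624] ((637.72509765625, 300.3079833984375), 14.017731666564941)
t 3.1667 pose [630.1 299.5  46.5] [-179.4    0.5   66.9] F [-7.  -1.3 -7.5] gap 85.2
tool mm [ 2.   7.3 31.4] twist -0.2 rows 1 each [0.0066 0.0243 0.1048] -0.0017 total [0.0066 0.0243 0.1048]
```

{"fn": "apply_moves", "kwargs": {"series": "0 0 0 0 -1; 0 0 0 0 -1; 0 0 0 0 -1"}}

```text
time: 3.42
tool_pos: [636.8, 297.8, 63.3]
tcp_rot: [179.8, -0.1, 66.9]
ft_force: [0.4, 0.1, 1.5]
finger_gap: 85.6
grip_force: 0.0
```

Run:
```python
from h import *
plan(637.6,299.3,15,67.1)
T=pose();s=save('wrist','w4');P=wpts(s,T);m=P[...,2]
rr=np.hypot(P[...,0]-637,P[...,1]-298)
b=(m>27)&(m<36)&(rr<25);print('knobtop',b.sum(),P[b].mean(0),cv2.minEnclosingCircle(P[b][:,:2].astype(np.float32)))
```

```text
t 3.4167 pose [636.8 297.8  63.3] [ 1.798e+02 -1.000e-01  6.690e+01] F [0.4 0.1 1.5] gap 85.6
tool mm [ 1.6  0.1 48.3] twist -0.2 rows 2 each [0.0026 0.0001 0.0805] -0.0009 total [0.0052 0.0002 0.1609]
knobtop 1394 [638.09133458 301.01280769  29.67621916] ((637.8649291992188, 300.174072265625), 14.054393768310547)
```

{"fn": "apply_moves", "kwargs": {"series": "0.008 0 0.05 0 -1; 0 0 0.05 0 -1; 0 0 0.035 0 -1; 0 0 0.02 0 -1; 0 0 0 0 -1"}}

```text
time: 3.88
tool_pos: [633.8, 299.7, 10.5]
tcp_rot: [-179.8, 0.2, 67.0]
ft_force: [-1.5, -0.4, 0.0]
finger_gap: 85.5
grip_force: 0.0
```

{"fn": "apply_moves", "kwargs": {"series": "0 0 0 0 -1; 0 0 0 0 -0.5; 0 0 0 0 0; 0 0 0 0 0; 0 0 0 0 0"}}

```text
time: 4.3
tool_pos: [636.3, 300.8, 14.5]
tcp_rot: [180.0, -0.0, 67.0]
ft_force: [-0.4, 0.3, 0.5]
finger_gap: 42.6
grip_force: 0.0
```

{"fn": "apply_moves", "kwargs": {"series": "0 0 0 0 0.2; 0 0 0 0 0.4; 0 0 0 0 1; 0 0 0 0 1; 0 0 0 0 1", "squeeze": 50}}

```text
time: 4.72
tool_pos: [636.2, 300.8, 14.4]
tcp_rot: [180.0, -0.0, 67.0]
ft_force: [-1.3, -1.4, 5.7]
finger_gap: 26.1
grip_force: 49.4
```

{"fn": "apply_moves", "kwargs": {"series": "0 0 -0.01 0 1; 0 0 -0.03 0 1; 0 0 -0.06 0 1; 0 0 -0.06 0 1; 0 0 -0.03 0 1"}}

```text
time: 5.13
tool_pos: [636.9, 301.0, 73.5]
tcp_rot: [179.9, -0.1, 67.0]
ft_force: [0.4, 0.3, -0.7]
finger_gap: 26.0
grip_force: 49.2
```

Run:
```python
from h import *
plan(500.7,-4.9,250,67.1)
T=pose();s=save('wrist','w5');print(sense()['grip_force'])
```

```text
t 5.1333 pose [636.9 301.   73.5] [ 1.799e+02 -1.000e-01  6.700e+01] F [ 0.4  0.3 -0.7] gap 26.0
tool mm [-334.5   -5.3 -177.1] twist -0.1 rows 10 each [-0.1115 -0.0018 -0.059 ] -0.0001 total [-1.1149 -0.0176 -0.5902]
49.240111112594604
```

View pics/w5.png

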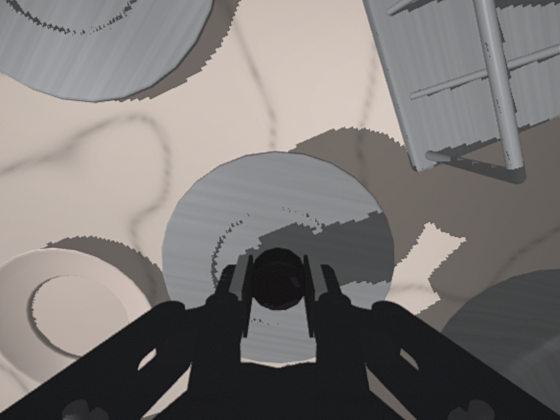

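The picture shows the lid held by its knob at (280,278), with the flange outline around (278,255). Next I'll measure the lid's offset and tilt in the tool frame.

```bash
cat >> h.py <<'E'
def lidin(s):
    P=pts(s,s['tool_from_camera']); f=s['frame'].astype(int)
    m=(np.hypot(P[...,0],P[...,1])<75)&(abs(P[...,2]-3)<10)&(f.max(2)>55)
    Q=P[m]; A=np.c_[Q[:,:2],np.ones(len(Q))]
    for _ in range(6):
        c=np.linalg.lstsq(A,Q[:,2],rcond=None)[0]; e=abs(A@c-Q[:,2]); k=e<1.5; A,Q=A[k],Q[k]
    a=np.arctan2(Q[:,1],Q[:,0]);B=[]
    for t in np.arange(-180,180,4):
        k=abs(np.degrees(a)-t)<2
        if k.sum()>10: 
            w=Q[k];r=np.hypot(*w[:,:2].T);i=r.argmax()
            if r[i]>50:B.append(w[i])
    B=np.array(B);print('plane',len(Q),c.round(4),'tilt deg',np.degrees(c[:2]).round(2),'circle',fitc(B),len(B))
    kn=(np.hypot(P[...,0],P[...,1])<20)&(P[...,2]<-8)&(P[...,2]>-20)&(f.max(2)<60); print('knobtop',kn.sum(),P[kn].mean(0) if kn.any() else '')
E
python3 - <<'E'
from h import *
lidin(dict(np.load('pics/w5.npz')))
E
```

```text
plane 27287 [-3.0000e-04 -5.0000e-04  1.5966e+00] tilt deg [-0.02 -0.03] circle (array([0.2, 0.8]), np.float64(61.5), np.int64(65), np.float64(0.34)) 72
knobtop 2724 [  2.58106445   0.82665726 -14.84906638]
```

{"fn": "apply_moves", "kwargs": {"series": "0 0 -0.1 0 1; 0 0 -0.13 0 1; 0 0 -0.13 0 1; 0 0 -0.13 0 1; 0 0 -0.1 0 1"}}

```text
time: 5.6
tool_pos: [636.2, 300.8, 251.1]
tcp_rot: [179.9, -0.1, 67.0]
ft_force: [1.3, -0.3, 0.1]
finger_gap: 25.9
grip_force: 49.4
```

Run:
```python
from h import *
plan(703,-91,330)
```

```text
t 5.6 pose [636.2 300.8 251.1] [ 1.799e+02 -1.000e-01  6.700e+01] F [ 1.3 -0.3  0.1] gap 25.9
tool mm [-334.3  214.9  -79.1] twist 0 rows 10 each [-0.1114  0.0716 -0.0264] 0.0 total [-1.1143  0.7163 -0.2636]
```

{"fn": "apply_moves", "kwargs": {"series": "-0.06 0.04 -0.08 0 1; -0.11 0.07 -0.03 0 1; -0.11 0.07 -0.03 0 1; -0.11 0.07 -0.03 0 1; -0.11 0.07 -0.03 0 1"}}

```text
time: 6.02
tool_pos: [665.3, 123.5, 307.5]
tcp_rot: [-180.0, 0.0, 67.0]
ft_force: [0.9, 0.5, -1.4]
finger_gap: 25.9
grip_force: 49.4
```

{"fn": "apply_moves", "kwargs": {"series": "-0.11 0.07 -0.02 0 1; -0.11 0.07 -0.02 0 1; -0.11 0.07 0 0 1; -0.11 0.07 0 0 1; -0.11 0.07 0 0 1"}}

```text
time: 6.43
tool_pos: [697.5, -69.8, 319.2]
tcp_rot: [-180.0, 0.0, 67.0]
ft_force: [0.8, 0.4, -2.1]
finger_gap: 26.1
grip_force: 49.4
```

{"fn": "apply_moves", "kwargs": {"series": "-0.06 0.04 0 0 1; 0 0 0 0 1; 0 0 0 0 1; 0 0 0 0 1"}}

```text
time: 6.77
tool_pos: [701.5, -88.6, 319.0]
tcp_rot: [-179.9, -0.0, 67.0]
ft_force: [-0.4, -0.1, -1.0]
finger_gap: 25.6
grip_force: 49.5
```

Run:
```python
from h import *
T=pose();s=save('wrist','w6');P=wpts(s,T);lidin(s)
c0=np.array([501,-4.5]);D=P[...,:2]-c0;r=np.hypot(D[...,0],D[...,1]);z=P[...,2]
q=P[(r<66)&(z>114)&(z<118)];print('z',np.median(q[:,2]),len(q))
# outer rim edge by angle: max radius; inner: min radius of z>113.5
a=np.degrees(np.arctan2(D[...,1],D[...,0]));out=[];inn=[]
for t in np.arange(-180,180,6):
    if min(abs((t-67+180)%360-180),abs((t+113+180)%360-180))<16: continue
    k=(abs((a-t+180)%360-180)<3)&(r<66)&(r>48)&(z>112.5)&(z<119)
    if k.sum()>2: i=r[k].argmax();out.append(P[k][i]);i=r[k].argmin();inn.append(P[k][i])
print('out',fitc(np.array(out)),len(out),'in',fitc(np.array(inn)))
k=(r>75)&(r<105)&(abs((a-67+180)%360-180)<15)&(z>150);print('catch',k.sum(),P[k].mean(0) if k.any() else '')
ds=(z>150)&(abs((a+113+180)%360-180)<25)&(r<170); g=P[ds]; d=g[:,:2]-g[:,:2].mean(0); v=np.linalg.svd(d,full_matrices=False)[2][0]; print('handle dir',np.degrees(np.arctan2(*v[::-1])),len(g),g.mean(0))
plan(501,-4.5,200,67.1)
```

```text
plane 27246 [-1.0000e-04 -6.0000e-04  1.6033e+00] tilt deg [-0.01 -0.03] circle (array([0.2, 0.8]), np.float64(61.6), np.int64(67), np.float64(0.36)) 72
knobtop 2726 [  2.45603034   0.88706599 -14.85430217]
z 115.34303530133332 1777
out (array([502. ,  -2.6]), np.float64(62.4), np.int64(50), np.float64(0.27)) 50 in (array([502.6,  -2.7]), np.float64(55.6), np.int64(50), np.float64(0.2))
catch 442 [536.89364409  75.71490879 161.69390507]
handle dir -110.40650303683502 5460 [ 457.43792042 -111.60321715  215.57908193]
t 6.8167 pose [701.5 -87.9 319.4] [-180.   -0.   67.] F [-0.9 -0.8 -1.4] gap 25.9
tool mm [  -1.5 -217.1  119.6] twist -0.1 rows 6 each [-0.0008 -0.1206  0.0664] -0.0001 total [-0.0049 -0.7236  0.3985]
```

View pics/w6.png

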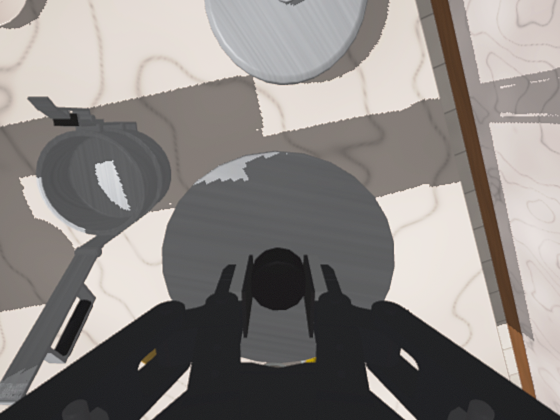

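The picture shows the bowl's mouth at about (103,178), the catch at (55,115) and the handle at lower left. The lid is held level. The bowl's centre measures (502, -3).

{"fn": "apply_moves", "kwargs": {"series": "0 -0.06 0 0 1; 0 -0.12 0.02 0 1; 0 -0.13 0.04 0 1; 0 -0.13 0.04 0 1; 0 -0.13 0.04 0 1"}}

```text
time: 7.23
tool_pos: [542.4, -20.1, 277.1]
tcp_rot: [180.0, -0.0, 67.1]
ft_force: [0.1, 1.0, 0.2]
finger_gap: 26.0
grip_force: 49.7
```

{"fn": "apply_moves", "kwargs": {"series": "0 -0.08 0.04 0 1; 0 -0.05 0.04 0 1; 0 -0.02 0.03 0 1; 0 0 0 0 1; 0 0 0 0 1"}}

```text
time: 7.65
tool_pos: [502.5, -3.5, 244.9]
tcp_rot: [180.0, -0.0, 67.1]
ft_force: [-0.2, 0.6, -0.8]
finger_gap: 26.0
grip_force: 49.7
```

Run:
```python
from h import *
plan(501.2,-2.9,140,66.8)
s=sense();print(s['ft_force'],s['wrist_torque'])
```

```text
t 7.65 pose [502.5  -3.5 244.9] [180.   -0.   67.1] F [-0.2  0.6 -0.8] gap 26.0
tool mm [  0.   -1.4 104.9] twist 0.3 rows 3 each [ 0.     -0.0016  0.1166] 0.0008 total [ 0.     -0.0047  0.3498]
[-0.17973375  0.55424213 -0.75030747] [ 0.00681919 -0.0610843   0.01712931]
```

{"fn": "apply_moves", "kwargs": {"series": "0 -0.0045 0.08 0 1; 0 0 0.1 0 1; 0 0 0.09 0 1; 0 0 0.06 0 1; 0 0 0.015 0 1"}}

```text
time: 8.07
tool_pos: [500.3, -3.8, 138.3]
tcp_rot: [-179.7, 0.1, 67.0]
ft_force: [-0.7, -0.1, -1.1]
finger_gap: 26.3
grip_force: 49.7
```

{"fn": "apply_moves", "kwargs": {"series": "0 0 0 0 1; 0 0 0 0 1; 0 0 0 0 1"}}

```text
time: 8.32
tool_pos: [503.3, -4.2, 143.6]
tcp_rot: [179.8, -0.1, 67.0]
ft_force: [-0.4, -0.7, -1.2]
finger_gap: 25.8
grip_force: 49.7
```

Run:
```python
from h import *
plan(501.2,-2.9,121.6,66.8)
T=pose();s=save('wrist','w7');P=wpts(s,T);lidin(s);z=P[...,2]
D=P[...,:2]-[502,-3];r=np.hypot(D[...,0],D[...,1]);k=(r<66)&(r>50)&(z>110)&(z<119);print(k.sum())
```

```text
t 8.3167 pose [503.3  -4.2 143.6] [ 1.798e+02 -1.000e-01  6.700e+01] F [-0.4 -0.7 -1.2] gap 25.8
tool mm [ 0.4 -2.5 22. ] twist 0.2 rows 1 each [ 0.0014 -0.0083  0.0732] 0.0016 total [ 0.0014 -0.0083  0.0732]
plane 27305 [-2.0000e-04 -8.0000e-04  1.5393e+00] tilt deg [-0.01 -0.05] circle (array([0.2, 0.8]), np.float64(61.5), np.int64(65), np.float64(0.37)) 72
knobtop 2729 [  2.45953902   0.86691151 -14.92946073]
987
```

{"fn": "apply_moves", "kwargs": {"series": "0 -0.004 0.01 0 1; 0 0 0.01 0 1; 0 0 0.01 0 1; 0 0 0.005 0 1; 0 0 0 0 1"}}

```text
time: 8.78
tool_pos: [500.0, -3.6, 130.2]
tcp_rot: [-179.9, 0.0, 67.0]
ft_force: [0.1, -0.2, -1.1]
finger_gap: 25.7
grip_force: 49.7
```

{"fn": "apply_moves", "kwargs": {"series": "0 0 0 0 1; 0 0 0.005 0 1; 0 0 0.005 0 1; 0 0 0 0 1"}}

```text
time: 9.12
tool_pos: [500.3, -3.6, 127.5]
tcp_rot: [-180.0, 0.0, 67.0]
ft_force: [-0.6, -0.1, -1.2]
finger_gap: 26.4
grip_force: 49.7
```

{"fn": "apply_moves", "kwargs": {"series": "0 0 0.005 0 1; 0 0 0.005 0 1; 0 0 0 0 1; 0 0 0 0 1"}}

```text
time: 9.45
tool_pos: [500.4, -3.6, 124.6]
tcp_rot: [-180.0, 0.0, 67.0]
ft_force: [0.4, -0.2, -1.2]
finger_gap: 25.9
grip_force: 49.7
```

{"fn": "apply_moves", "kwargs": {"series": "0 0 0.004 0 1; 0 0 0.004 0 1; 0 0 0 0 1; 0 0 0 0 1"}}

```text
time: 9.78
tool_pos: [500.4, -3.6, 122.3]
tcp_rot: [-180.0, 0.0, 67.0]
ft_force: [0.4, 0.1, -1.5]
finger_gap: 25.9
grip_force: 49.7
```

{"fn": "apply_moves", "kwargs": {"series": "0 0 0.004 0 1; 0 0 0 0 1; 0 0 0 0 1"}}

```text
time: 10.03
tool_pos: [500.7, -3.7, 121.4]
tcp_rot: [180.0, -0.0, 67.0]
ft_force: [-0.7, -0.1, 1.4]
finger_gap: 25.7
grip_force: 49.9
```

{"fn": "apply_moves", "kwargs": {"series": "0 0 0.004 0 1; 0 0 0 0 1; 0 0 0 0 1"}}

```text
time: 10.28
tool_pos: [500.8, -3.7, 121.3]
tcp_rot: [180.0, -0.0, 67.0]
ft_force: [-5.3, 0.3, 10.9]
finger_gap: 25.6
grip_force: 50.9
```

{"fn": "apply_moves", "kwargs": {"series": "0 0 -0.003 0 0.3; 0 0 0 0 0.1; 0 0 0 0 -0.1; 0 0 0 0 -0.1; 0 0 0 0 -0.1"}}

```text
time: 10.7
tool_pos: [500.4, -3.7, 120.7]
tcp_rot: [-180.0, 0.0, 67.0]
ft_force: [0.3, -0.1, 0.1]
finger_gap: 47.3
grip_force: 0.0
```

{"fn": "apply_moves", "kwargs": {"series": "0 0 -0.03 0 -0.1; 0 0 -0.08 0 -0.1; 0 0 -0.12 0 -0.1; 0 0 -0.12 0 -0.1; 0 0 -0.12 0 -0.1"}}

```text
time: 11.12
tool_pos: [500.0, -3.6, 263.9]
tcp_rot: [-180.0, 0.0, 67.0]
ft_force: [0.6, 0.3, -0.2]
finger_gap: 46.9
grip_force: 0.0
```

{"fn": "apply_moves", "kwargs": {"series": "0 0 -0.12 0 0.5; 0 0 -0.06 0 1; 0 0 0 0 1; 0 0 0 0 1"}}

```text
time: 11.45
tool_pos: [501.2, -3.7, 317.9]
tcp_rot: [179.8, -0.1, 67.0]
ft_force: [-0.7, -0.5, -1.5]
finger_gap: 0.5
grip_force: 0.0
```

Run:
```python
from h import *
T=pose();s=save('wrist','w8');P=wpts(s,T)
D=P[...,:2]-[502,-3];r=np.hypot(D[...,0],D[...,1]);z=P[...,2];a=np.degrees(np.arctan2(D[...,1],D[...,0]))
q=P[(r<70)&(z>116)&(z<124)];q=q[np.isfinite(q[:,2])]
A=np.c_[q[:,:2]-q[:,:2].mean(0),np.ones(len(q))];print('lid plane',np.linalg.lstsq(A,q[:,2],rcond=None)[0],len(q))
out=[]
for t in np.arange(-180,180,6):
    if min(abs((t-67+180)%360-180),abs((t+113+180)%360-180))<16: continue
    k=(abs((a-t+180)%360-180)<3)&(r<68)&(z>117.5)&(z<123)
    if k.sum()>2: out.append(P[k][r[k].argmax()])
print('lidcirc',fitc(np.array(out)))
k=(r>75)&(r<110)&(abs((a-67+180)%360-180)<15)&(z>150);print('catch',k.sum(),P[k].mean(0) if k.any() else '')
u=np.array([np.cos(np.radians(66.8)),np.sin(np.radians(66.8))]);n=np.array([u[1],-u[0]])
y=D@u;x=D@n
k=(y<-70)&(y>-160)&(abs(x)<30)&(z>150);print('handle x mean',x[k].mean())
for zz in range(160,290,20):
    g=k&(abs(z-zz)<10); print(zz,g.sum(),x[g].mean().round(1),y[g].mean().round(1),y[g].max().round(1)) if g.any() else 0
cc=(y>55)&(abs(x)<20)&(z>125)&(y<110)
for zz in range(130,180,6):
    g=cc&(abs(z-zz)<3); print('c',zz,g.sum(),x[g].mean().round(1),y[g].min().round(1),y[g].max().round(1)) if g.any() else 0
plan(502,-3,330)
```

```text
lid plane [ 6.94983739e-04 -8.53069629e-04  1.19796281e+02] 8428
lidcirc (array([501.7,  -3.4]), np.float64(61.5), np.int64(50), np.float64(0.17))
catch 379 [535.64490376  76.33458899 162.4443944 ]
handle x mean 1.01765262929265
220 2 -1.2 -116.1 -116.1
240 300 1.1 -120.9 -114.7
260 52 0.9 -126.2 -124.7
c 136 205 -0.3 67.8 79.6
c 142 14 0.2 68.0 78.6
c 148 58 -0.3 74.8 78.5
c 154 74 -0.4 77.6 82.1
c 160 88 -1.0 81.2 87.2
c 166 181 -0.0 84.6 93.9
c 172 25 -0.3 91.1 93.8
t 11.5 pose [500.5  -3.7 316. ] [180.  -0.  67.] F [ 0.4  0.2 -1. ] gap 0.1
tool mm [  1.2   1.2 -14. ] twist 0 rows 1 each [ 0.004   0.0039 -0.0467] 0.0 total [ 0.004   0.0039 -0.0467]
```

View pics/w8.png

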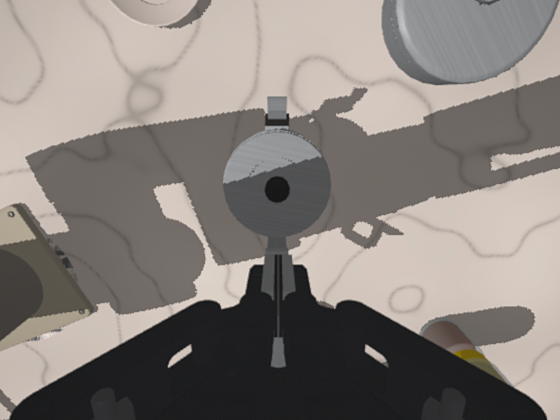

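The lid is seated: its plane is level at z 119.8 and its centre is (501.7, -3.4). The picture shows the knob at (277,189), the catch at (277,110), and the handle behind the fingers. The next step is to go behind the handle.

{"fn": "apply_moves", "kwargs": {"series": "-0.06 0.003 -0.05 0 1; -0.12 0 -0.02 0 1; -0.13 0 0 0 1; -0.13 0 0 0 1; -0.13 0 0 0 1"}}

```text
time: 11.92
tool_pos: [432.9, -162.2, 335.0]
tcp_rot: [-179.8, -0.0, 67.0]
ft_force: [0.8, -0.3, -0.3]
finger_gap: 0.1
grip_force: 0.0
```

{"fn": "apply_moves", "kwargs": {"series": "-0.09 0 0.03 0 1; -0.03 0 0.07 0 1; 0 0 0.07 0 1; 0 0 0.05 0 1; 0 0 0.02 0 1"}}

```text
time: 12.33
tool_pos: [418.2, -193.7, 260.1]
tcp_rot: [-179.6, -0.1, 66.9]
ft_force: [0.0, 0.5, -1.2]
finger_gap: -0.0
grip_force: 0.0
```

```bash
cat >> h.py <<'E'
C=np.array([501.8,-3.2]);u=np.array([np.cos(np.radians(66.9)),np.sin(np.radians(66.9))]);n=np.array([u[1],-u[0]])
def car():
    s=sense();d=s['tool_pos'][:2]-C;print('t',round(s['time'],2),'x',(d@n).round(1),'y',(d@u).round(1),'z',s['tool_pos'][2].round(1),'yaw',s['tcp_rot'][2].round(1),'F',s['ft_force'].round(1))
E
python3 -c "
from h import *
car()"
```

```text
t 12.33 x -2.2 y -208.1 z 260.1 yaw 66.9 F [ 0.   0.5 -1.2]
```

{"fn": "apply_moves", "kwargs": {"series": "0.05 0.01 0 0 1; 0.06 0 0 0 1; 0.06 0 0 0 1; 0.06 0 -0.005 0 1; 0.05 0 -0.01 0 1"}}

```text
time: 12.75
tool_pos: [455.9, -118.1, 269.3]
tcp_rot: [-180.0, 0.1, 67.0]
ft_force: [-1.1, -4.0, 3.9]
finger_gap: 0.1
grip_force: 2.4
```

```bash
python3 -c "
from h import *
car()"
```

```text
t 12.75 x 2.8 y -123.7 z 269.3 yaw 67.0 F [-1.1 -4.   3.9]
```

{"fn": "apply_moves", "kwargs": {"series": "0.06 -0.004 -0.02 0 1; 0.06 0 -0.015 0 1; 0.06 0 0 0 1; 0.06 0 0.01 0 1; 0.05 0 0.015 0 1"}}

```text
time: 13.17
tool_pos: [489.0, -37.2, 272.4]
tcp_rot: [-180.0, 0.1, 67.0]
ft_force: [-0.5, -4.4, -0.3]
finger_gap: -0.2
grip_force: 2.0
```

```bash
python3 -c "
from h import *
car()
T=pose();s=save('side','s2');P=pts(s);D=P[...,:2]-C;y=D@u;x=D@n;z=P[...,2]
k=(abs(x)<14)&(z>145)&(y>-150)&(y<100);print(k.sum())
for zz in range(150,300,10):
    g=k&(abs(z-zz)<5); print(zz,g.sum(),y[g].min().round(),y[g].max().round()) if g.any() else 0
cv2.imwrite('pics/s2c.png',cv2.resize(s['frame'][150:300,180:330],(600,600),interpolation=2))"
```

```text
t 13.17 x 1.6 y -36.4 z 272.4 yaw 67.0 F [-0.5 -4.4 -0.3]
1873
150 41 -77.0 91.0
160 48 -73.0 96.0
170 46 -71.0 99.0
180 11 -66.0 -56.0
190 12 -77.0 -53.0
200 23 -99.0 -45.0
210 29 -96.0 -43.0
220 31 -96.0 -41.0
230 29 -95.0 -37.0
240 34 -89.0 -34.0
250 29 -87.0 -26.0
260 54 -81.0 -26.0
270 16 -77.0 -21.0
280 12 -49.0 -43.0
290 31 -50.0 -35.0
```

View pics/s2c.png

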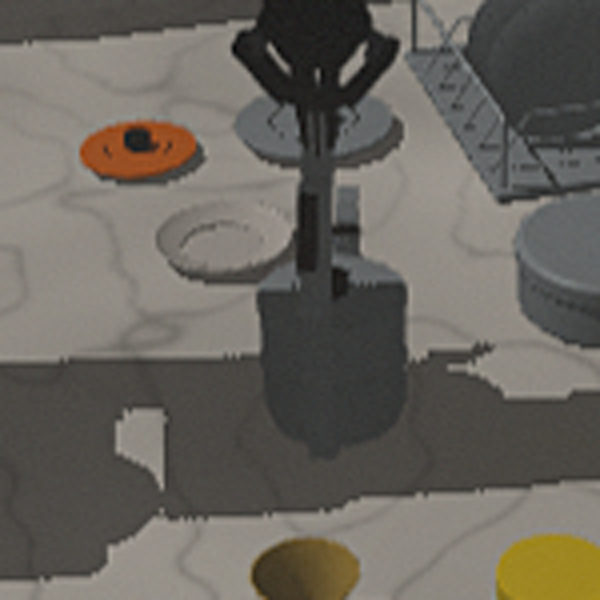

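The picture shows the handle (crop (315,230)) pushed past upright by the fingers, at about 1.2 rad as planned.

{"fn": "apply_moves", "kwargs": {"series": "0.063 -0.003 0.033 0 1; 0.063 0 0.033 0 1; 0.048 0 0.05 0 1; 0.048 0 0.05 0 1; 0.023 0 0.04 0 1"}}

```text
time: 13.63
tool_pos: [517.0, 30.8, 209.6]
tcp_rot: [-180.0, 0.0, 67.0]
ft_force: [1.8, -0.3, 2.7]
finger_gap: -0.1
grip_force: 1.5
```

```bash
python3 -c "
from h import *
car()"
```

```text
t 13.63 x 0.6 y 37.3 z 209.6 yaw 67.0 F [ 1.8 -0.3  2.7]
```

{"fn": "apply_moves", "kwargs": {"series": "0.018 0 0.035 0 1; 0.015 0 0.035 0 1; 0.01 0 0.03 0 1; 0.006 0 0.015 0 1; 0 0 0 0 1"}}

```text
time: 14.05
tool_pos: [521.6, 43.7, 174.4]
tcp_rot: [-179.8, 0.1, 67.0]
ft_force: [0.1, 0.6, -0.7]
finger_gap: -0.2
grip_force: 0.0
```

```bash
python3 -c "
from h import *
car()"
```

```text
t 14.05 x -0.2 y 50.9 z 174.4 yaw 67.0 F [ 0.1  0.6 -0.7]
```

{"fn": "apply_moves", "kwargs": {"series": "0.005 0 0.01 0 1; 0.005 0 0.015 0 1; 0.004 0 0.015 0 1; 0 0 0.01 0 1; 0 0 0 0 1"}}

```text
time: 14.47
tool_pos: [523.9, 47.6, 160.3]
tcp_rot: [-179.9, 0.0, 67.0]
ft_force: [-0.4, -0.2, -0.5]
finger_gap: 0.1
grip_force: 0.0
```

{"fn": "apply_moves", "kwargs": {"series": "0 0 0 0 1; 0 0 0 0 1"}}

```text
time: 14.63
tool_pos: [524.1, 47.5, 161.1]
tcp_rot: [-180.0, 0.0, 67.0]
ft_force: [0.8, -0.2, 0.6]
finger_gap: -0.1
grip_force: 0.0
```

```bash
python3 -c "
from h import *
car()"
```

```text
t 14.63 x 0.6 y 55.4 z 161.1 yaw 67.0 F [ 0.8 -0.2  0.6]
```

{"fn": "apply_moves", "kwargs": {"series": "0 0 0.008 0 1; 0 0 0.008 0 1; 0 0 0 0 1; 0 0 0 0 1"}}

```text
time: 14.97
tool_pos: [524.0, 47.5, 156.0]
tcp_rot: [-180.0, 0.0, 67.0]
ft_force: [-0.7, 0.5, -0.1]
finger_gap: 0.5
grip_force: 0.0
```

{"fn": "apply_moves", "kwargs": {"series": "0 0 0.006 0 1; 0 0 0 0 1; 0 0 0 0 1"}}

```text
time: 15.22
tool_pos: [524.3, 47.6, 154.6]
tcp_rot: [180.0, -0.0, 67.0]
ft_force: [-0.0, 0.2, 0.8]
finger_gap: -0.3
grip_force: 1.0
```

{"fn": "apply_moves", "kwargs": {"series": "0 0 0.006 0 1; 0 0 0 0 1; 0 0 0 0 1"}}

```text
time: 15.47
tool_pos: [524.4, 47.7, 153.2]
tcp_rot: [180.0, -0.0, 67.0]
ft_force: [-1.1, 0.9, 5.5]
finger_gap: 0.1
grip_force: 2.4
```

{"fn": "apply_moves", "kwargs": {"series": "0 0 0.006 0 1; 0 0 0 0 1; 0 0 0 0 1"}}

```text
time: 15.72
tool_pos: [524.5, 47.7, 151.5]
tcp_rot: [180.0, -0.0, 67.0]
ft_force: [-1.7, 1.4, 5.3]
finger_gap: 0.4
grip_force: 3.1
```

```bash
python3 -c "
from h import *
car()
T=pose();s=save('wrist','w9');P=wpts(s,T);D=P[...,:2]-C;y=D@u;x=D@n;z=P[...,2]
cv2.imwrite('pics/w9c.png',s['frame'][100:420,140:420])
for a,b in((66,70),(70,74),(74,78),(78,82),(82,86),(86,90),(90,96)):
    g=(abs(x)<10)&(y>a)&(y<b)&(z>120)&(z<180)
    print(a,g.sum(),np.percentile(z[g],[5,50,95]).round(1)) if g.any() else 0"
```

```text
t 15.72 x 0.9 y 55.8 z 151.5 yaw 67.0 F [-1.7  1.4  5.3]
66 1006 [151.2 164.2 178.7]
70 272 [151.1 152.  153. ]
74 293 [151.3 152.2 153. ]
78 276 [150.3 151.8 153.2]
82 108 [153.8 159.  160.2]
86 311 [121.1 161.1 163.5]
90 421 [164.  166.7 168.7]
```

View pics/w9c.png

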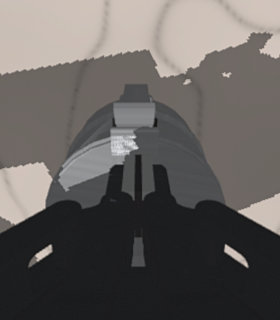

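In this picture the strap's end (crop (125,145)) lies under the fingers and against the catch (135,100), on the bevel with 5 N. I'll press on in small steps.

{"fn": "apply_moves", "kwargs": {"series": "0 0 0.006 0 1; 0 0 0 0 1; 0 0 0 0 1"}}

```text
time: 16.02
tool_pos: [524.6, 47.8, 150.0]
tcp_rot: [180.0, -0.0, 67.0]
ft_force: [-3.6, 1.9, 7.8]
finger_gap: -0.3
grip_force: 3.8
```

{"fn": "apply_moves", "kwargs": {"series": "0 0 0.006 0 1; 0 0 0 0 1; 0 0 0 0 1"}}

```text
time: 16.27
tool_pos: [524.6, 47.9, 148.4]
tcp_rot: [179.9, -0.1, 67.0]
ft_force: [-4.1, 1.3, 9.7]
finger_gap: -0.1
grip_force: 4.8
```

{"fn": "apply_moves", "kwargs": {"series": "0 0 0.004 0 1; 0 0 0 0 1; 0 0 0 0 1"}}

```text
time: 16.52
tool_pos: [524.7, 47.9, 147.7]
tcp_rot: [179.9, -0.1, 67.0]
ft_force: [-4.8, 1.3, 12.8]
finger_gap: -0.1
grip_force: 6.4
```

{"fn": "apply_moves", "kwargs": {"series": "0 0 0.004 0 1; 0 0 0 0 1; 0 0 0 0 1"}}

```text
time: 16.77
tool_pos: [524.5, 48.0, 145.6]
tcp_rot: [180.0, -0.1, 67.0]
ft_force: [-1.2, 1.9, 5.5]
finger_gap: -0.1
grip_force: 3.1
```

{"fn": "apply_moves", "kwargs": {"series": "0 0 0.004 0 1; 0 0 0 0 1; 0 0 0 0 1"}}

```text
time: 17.02
tool_pos: [524.1, 47.5, 143.4]
tcp_rot: [-180.0, 0.0, 67.0]
ft_force: [0.3, -0.2, 0.2]
finger_gap: 0.3
grip_force: 0.0
```

{"fn": "apply_moves", "kwargs": {"series": "0 0 0.004 0 1; 0 0 0 0 1; 0 0 0 0 1"}}

```text
time: 17.27
tool_pos: [524.0, 47.5, 142.2]
tcp_rot: [-180.0, 0.0, 67.0]
ft_force: [-0.2, -0.5, -0.4]
finger_gap: -0.3
grip_force: 0.0
```

{"fn": "apply_moves", "kwargs": {"series": "0 0 0.004 0 1; 0 0 0 0 1; 0 0 0 0 1"}}

```text
time: 17.52
tool_pos: [524.2, 47.5, 142.0]
tcp_rot: [180.0, 0.0, 67.0]
ft_force: [-3.1, -0.4, 7.0]
finger_gap: -0.1
grip_force: 3.6
```

{"fn": "apply_moves", "kwargs": {"series": "0 0 0.003 0 1; 0 0 0 0 1; 0 0 0 0 1"}}

```text
time: 17.77
tool_pos: [524.4, 47.5, 141.9]
tcp_rot: [180.0, -0.0, 67.0]
ft_force: [-7.2, 0.6, 12.2]
finger_gap: 0.0
grip_force: 6.2
```

{"fn": "apply_moves", "kwargs": {"series": "0 0 0.002 0 1; 0 0 0 0 1; 0 0 0 0 1"}}

```text
time: 18.02
tool_pos: [524.7, 47.6, 141.9]
tcp_rot: [179.9, -0.0, 67.0]
ft_force: [-7.2, 0.5, 15.1]
finger_gap: 0.1
grip_force: 7.8
```

{"fn": "apply_moves", "kwargs": {"series": "0 0 -0.012 0 1; -0.002 0 -0.03 0 1; -0.01 0 -0.1 0 1; 0 0 -0.12 0 1; 0 0 -0.12 0 1"}}

```text
time: 18.43
tool_pos: [521.8, 44.0, 255.0]
tcp_rot: [-179.9, 0.1, 67.0]
ft_force: [0.4, 0.1, 0.4]
finger_gap: 0.1
grip_force: 0.0
```

{"fn": "apply_moves", "kwargs": {"series": "-0.08 0 -0.08 0 1; -0.1 0 -0.03 0 1; -0.05 0 0 0 1; 0 0 0 0 1; 0 0 0 0 1"}}

```text
time: 18.85
tool_pos: [495.7, -19.8, 287.8]
tcp_rot: [180.0, -0.0, 66.9]
ft_force: [-0.1, 0.6, -0.5]
finger_gap: 0.2
grip_force: 0.0
```

```bash
python3 -c "
from h import *
car()
T=pose();s=save('wrist','w10');P=wpts(s,T);D=P[...,:2]-C;y=D@u;x=D@n;z=P[...,2]
cv2.imwrite('pics/w10.png',s['frame'])
for a,b in((40,50),(50,60),(60,70),(70,74),(74,77),(77,80),(80,84),(84,90),(90,96)):
    g=(abs(x)<10)&(y>a)&(y<b)&(z>110)&(z<200)
    print(a,g.sum(),np.percentile(z[g],[5,50,95]).round(1)) if g.any() else 0
g=(y<-62)&(y>-80)&(abs(x)<8)&(z>120);print('hinge',z[g].mean() if g.any() else 0)
g=(abs(x)>20)&(np.hypot(x,y)<58)&(z>110)&(z<130);print('lid z',np.median(z[g]), 'left',np.median(z[g&(x<0)]),np.median(z[g&(x>0)]))"
```

```text
t 18.85 x 0.9 y -17.6 z 287.8 yaw 66.9 F [-0.1  0.6 -0.5]
40 240 [140.8 142.1 143.2]
50 262 [140.8 141.9 143.1]
60 241 [140.5 141.7 143. ]
70 110 [140.5 141.5 142.7]
74 88 [141.  145.4 148.1]
77 88 [148.4 150.8 153.2]
80 126 [153.2 156.7 161.4]
84 200 [161.1 164.2 166.9]
90 137 [166.9 168.5 170.1]
hinge 146.35318836861927
lid z 119.84599945608636 left 119.79350150118597 119.89407439509012
```

View pics/w10.png

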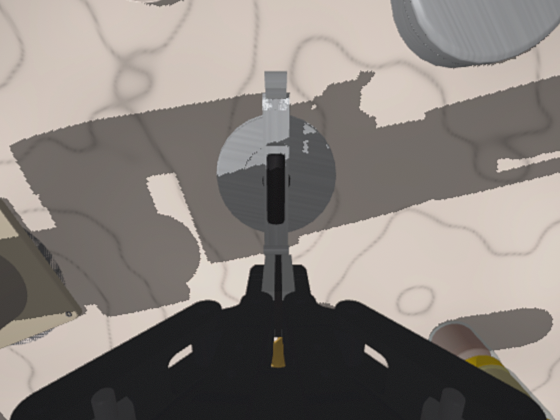

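The picture shows the handle level across the lid, with its end at (276,105) under the catch (276,85). The end's surface is at z ≈ 141.7 and the lid is flat at 119.8. The catch is back at its rest profile, so I'm handing in.

```bash
python3 -c "
from bench import hand_in
print(hand_in())"
```

```text
the job is handed in; nothing more can be done
None
```

The job is handed in at about 19 s: the lid is fully home, and the handle is snapped in under the catch and pressed into its seat with about 15 N (hand-in returned no verdict); in the last wrist view the carrier stands about where it was, and I saw no contact with anything else, though I took no final picture of all the bystanders.

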